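Switch on, zero and try the colony counter

ROBOT

A 6-joint arm with a two-finger parallel gripper is mounted at the origin on the work surface. World frame = base frame: x ahead of the robot, y to its left, z up, the work surface at z = 0. Lengths are in mm, angles in degrees, forces in N, time in s.
With the tool pointing down it reaches from about 300 to 850 mm from the base axis. Payload 4.2 kg.
Tool frame: the origin (TCP) lies at the very end of the fingers, on their centre line; the grasp point (between the pads) lies 19 mm behind it; z points along the fingers, x is the direction in which the jaws open and shut, and the axes are right-handed (so a half turn about z gives the same grasp; the last joint's range is limited). The gripper opens to 91 mm and grips with 3 to 60 N. Pads are 32 mm wide; open, the fingers measure 118 mm over their backs; the gripper's body (76 mm by 178 mm) begins 60 mm behind the grasp point.
Start: joints at [63.827, 18.312, 89.639, -0, 72.044, -1.146], TCP at [243.254, 521.029, 213.976] pointing down, gripper open.
Joint ranges: [-177.97, 177.97], [-48.28, 115.42], [12.27, 149.76], [-77.06, 257.06], [2.81, 150.46], [-146.56, 146.56]. Speed limits (degrees/s): [147.25, 147.25, 180, 180, 180, 180].

INTERFACE

Orientations are given as a 3x3 rotation matrix whose columns are the frame's x, y, z axes.
In Python, from bench import bot gives the robot as it stands. The module is installed in compiled form; this text tells all that it offers. Calls block until the motion is done:
- bot.move_to(position, orientation): joint-space move of the TCP to a pose.
- bot.move_linear(position, v=150, frame=None, contact_N=None): straight line of the TCP; frame=None keeps the orientation; v is the mean speed in mm/s. With contact_N (N) it stops when the force on the tool has changed by that much, and returns True; else False.
- bot.set_joints(angles): joint-space move.
- bot.set_gripper(opening, newtons=None): opening from 0.0 (shut) to 1.0 (fully open); newtons is the grip in N (None keeps the last); returns when the fingers have stopped.
- bot.sleep(seconds).
- bot.inverse_kinematics(position, orientation): joint angles nearest the present ones, or None.
- bot.get_state(): the state.
- bot.snapshot(name): name is "scene" or "side" or "wrist"; returns (picture, depth): 480x640x3 uint8, blue, green, red; 480x640 float32, mm along the optical axis (not along the pixel's ray), 0 where there is no reading.
- bot.calibration(name): a dict with "intrinsics" (3x3 intrinsics, pixels), "R" (3x3) and "t" (3): a world point X has camera coordinates R X + t; the wrist camera has in their place "hand_eye" (4x4, takes a point from camera to tool coordinates, whose origin is the TCP and whose axes are the tool frame's). Camera axes: x right, y down, z forward; pixel columns grow to the right and rows downward; lengths in mm; the calibration is good to about 2 mm. A picture is of the moment at which its call begins: read the wrist's pose just before it. calibration takes no time and is no camera call.
A pose or a line that the arm cannot do raises bot.PlanningError and nothing moves.
- bot.close_job(): hands the job in, once; it reports no verdict.
The state is a dict: "time_s": time; "joint_pos": joint angles; "qvel": joint speeds; "effort": joint torques, N m; "tcp_pos": TCP position; "tool_rot": TCP orientation; "force": force on the tool from outside, world axes, zero at the start; "torque": the same for the moment, N m; "gripper_width": opening from 0.0 (shut) to 1.0 (fully open).
Only numpy, scipy, OpenCV 4.12 (cv2) and the standard library are available. Lean on these libraries where they do the work, as an engineer would, in place of code of your own. Each camera call takes 0.05 s, during which the arm holds its last target. There are 200 camera calls.

TASK

Get the colony counter ready for the culture plate that lies on its stage, with touches of the fingertips only - nothing is to be picked up: first switch it on by pressing down the raised end of its black rocker until it has tipped fully over, then zero it with a full press on the round key, then press gently on the culture plate until the sprung stage under it is fully down, so that a count registers. Let key and stage come back up and leave the counter switched on with the plate on its stage. Do not press the two square keys, and leave the pen in its tray and the other things on the bench where they are.

Things in the scene. Friction and masses are not known exactly. Their poses are not given: they have to be found in the camera images.
- counter: Colony counter, a white bench instrument fixed to the bench, 230 mm deep (own x) by 340 mm wide (own y); origin at the centre of its underside, own x points to its rear, own y to its left, z up. Level deck 62 mm above the bench: round stage at left, row of three grey keys along y at right (x 0), black rocker in front of the keys, pen tray along the front left edge.
- hood (a point): Middle of the top of the display hood behind the keys, 100 mm above the bench; the hood is 45 mm deep (counter's x) by 135 mm wide (counter's y).
- lens (a point): Middle of the magnifier lens, 120 mm across, which hangs level to the left of the counter, 160 mm above the bench, on a bent arm 11 mm thick that rises from the rear left corner of the deck (counter x +98, y +150 mm).
- rocker_pivot (a point): Middle of the pivot line (along the counter's y) of the black power rocker, 67 mm above the bench, 5 mm above the deck. The rocker is a shallow V of two flats, each 24 mm wide (counter's y) and 16 mm long (counter's x), one to the front and one to the rear of the pivot.
- rocker_on (a point): Middle of the upper face of the rocker's rear, ON half, 11 mm from the pivot; moves with it. Off: the front flat is level, the rear one rises to the rear by 20 degrees, its far edge 5.5 mm above the pivot. On: the rear flat is level, 5 mm above the deck, and the front one raised. Press the rear flat towards its outer edge, clear of the front flat.
- rocker (a joint): Rocker angle, rad: 0 off, 0.35 on. It is stiff and stays where it is left, so press it right over until it stops; this takes about 3 to 4 N near the outer edge of the rear flat.
- key_round_top (a point): Middle of the top of the round key, 26 mm across, which zeroes the counter; it stands 10 mm proud of the deck, the middle one of the row of three.
- key_round (a joint): Travel of the round key, m: 0 up, 0.004 fully down. It starts to move at 1.6 N, is fully down at 4 N and springs back.
- key_left_top (a point): Middle of the top of the left square key (17 x 17 mm, 10 mm proud of the deck), 48 mm from the round key: not to be pressed.
- key_left (a joint): Travel of the left square key, m: 0 up, 0.004 down; as light as the round key.
- key_right_top (a point): Middle of the top of the right square key (17 x 17 mm, 10 mm proud of the deck), 48 mm from the round key: not to be pressed.
- key_right (a joint): Travel of the right square key, m: 0 up, 0.004 down; as light as the round key.
- plate: Culture plate to be counted, a closed clear dish with dark red agar and pale colonies, 90 mm across and 16 mm high, about 45 g, lying loose on the stage; origin at the centre of its underside.
- plate_top (a point): Middle of the upper face of that plate, 82 mm above the bench. Pressing anywhere near the middle will do; the thin plastic cracks under a hard push (over 25 N).
- stage_centre (a point): Middle of the top of the round sprung stage, 97 mm across, 66 mm above the bench when up. A fixed ring around it, 100 mm inside and 124 to 128 mm outside, 70 mm above the bench, keeps the plate in place.
- stage (a joint): Travel of the stage, m: 0 up, 0.003 fully down against its stop. It starts to move at a push of about 1.4 N on the plate, is fully down at about 4.5 N and springs back.
- pen: Felt pen, white with black cap, 130 mm long, 12 mm thick, lying in the tray on the counter's deck; origin under its middle. Leave alone.
- spare_plate: Another culture plate, pinkish, 90 mm across, 16 mm high, on the bench, beside the counter or to the left of the robot; origin at the centre of its underside. Leave alone.
- meter: Hand-held white meter with a black round well, 125 x 75 x 46 mm, on the bench, beside the counter or to the left of the robot; origin at the centre of its underside. Leave alone.
- rack: White tube rack with capped glass tubes, 130 x 62 mm, 96 mm high, on the bench, beside the counter or to the left of the robot; origin at the centre of its underside. Leave alone.
- stack0: Lowest of a stack of three red culture plates (each 90 mm across, 16 mm high) on the bench to the right of the robot; origin at the centre of its underside. Leave alone.
- stack1: Middle plate of that stack.
- stack2: Top plate of that stack, its upper face 48 mm above the bench.
There are look-alikes about, which are no part of the job. Leave any green look-alike of the plate alone.

How it is judged:
By the outcome, as a careful person would: the job done as asked, in the order asked, and still so for the second after the job is handed in, with the robot touching nothing.
It also fails if it takes over 42 s, if anything falls off the work surface, if the arm or the gripper's body presses on something with over 40 N, if the wrist force passes 120 N, or if a joint passes its speed limit or range.

## Working session

There is one attempt and no reset: what is moved stays moved. The work goes in short steps, each a Python script; the robot and the scene stay as the last script left them, time stands still between calls to the robot, and variables do not carry over. Pictures are saved under pics/ and viewed, about 8 in all and at most 12, crops included, and the job is handed in when it is done.

```bash
mkdir -p pics; cat > h.py <<'E'
import numpy as np, cv2
from bench import bot
def px2w(name,pts,depth,st=None):
    c=bot.calibration(name);K=np.array(c["intrinsics"]);out=[]
    for u,v in pts:
        w=depth[int(v)-2:int(v)+3,int(u)-2:int(u)+3];w=w[w>0]
        d=np.median(w) if len(w) else np.nan
        p=np.linalg.inv(K)@[u,v,1]*d
        if name=="wrist":
            H=np.array(c["hand_eye"]);p=H[:3,:3]@p+H[:3,3]
            p=np.array(st["tool_rot"])@p+np.array(st["tcp_pos"])
        else: p=np.array(c["R"]).T@(p-np.array(c["t"]))
        out.append(p)
    return np.round(np.array(out),1)
def snap(name,tag):
    st=bot.get_state();im,d=bot.snapshot(name)
    cv2.imwrite(f"pics/{tag}.png",im);np.save(f"pics/{tag}.npy",d)
    return im,d,st
E
python3 - <<'E'
from h import *
import pickle
for n in("scene","side","wrist"):
    im,d,st=snap(n,n+"0")
    c=bot.calibration(n)
    if n!="wrist": print(n,"cam at",np.round(-np.array(c["R"]).T@c["t"]))
    else: print(np.round(c["hand_eye"],2))
pickle.dump(st,open("pics/wrist0.pkl","wb"))
print(st)
E
```

```text
scene cam at [1195.  120. 1049.]
side cam at [-119. -938.  780.]
[[   1.     -0.     -0.      0.71]
 [   0.      0.96    0.26  -74.04]
 [   0.     -0.26    0.96 -171.69]
 [   0.      0.      0.      1.  ]]
{'time_s': 0.1, 'joint_pos': array([ 6.38281385e+01,  1.83499346e+01,  8.96995830e+01,  1.17364579e-04,
        7.20426835e+01, -1.14730239e+00]), 'qvel': array([-0.01281921, -0.01669994, -0.07019551, -0.09575323,  0.11712216,
       -0.09194607]), 'effort': array([ 1.18746913e-03, -4.13332736e+01, -2.32509863e+01,  7.30594550e-02,
        4.23846266e-02, -6.06774347e-05]), 'tcp_pos': array([243.04449094, 520.61930424, 213.18359703]), 'tool_rot': array([[ 4.23006702e-01,  9.06126274e-01, -7.11515718e-04],
       [ 9.06125125e-01, -4.23007299e-01, -1.44336732e-03],
       [-1.60884939e-03, -3.41682206e-05, -9.99998705e-01]]), 'force': array([ 0.06629895, -0.02020853,  0.56314975]), 'torque': array([ 0.01246916, -0.05302617,  0.03720221]), 'gripper_width': 1.0019532344302466}
```

View pics/scene0.png

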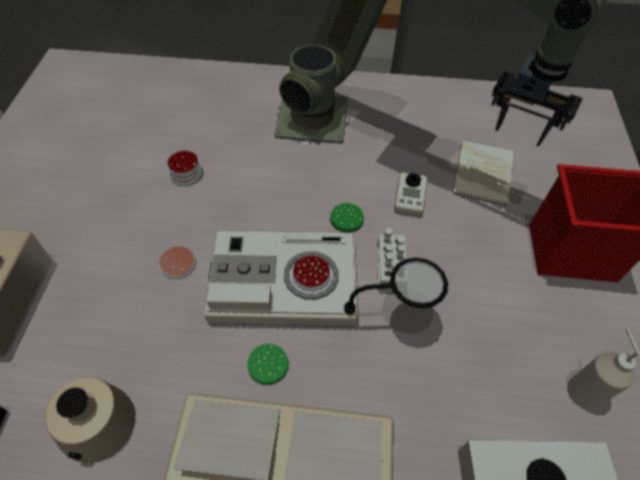

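View pics/side0.png

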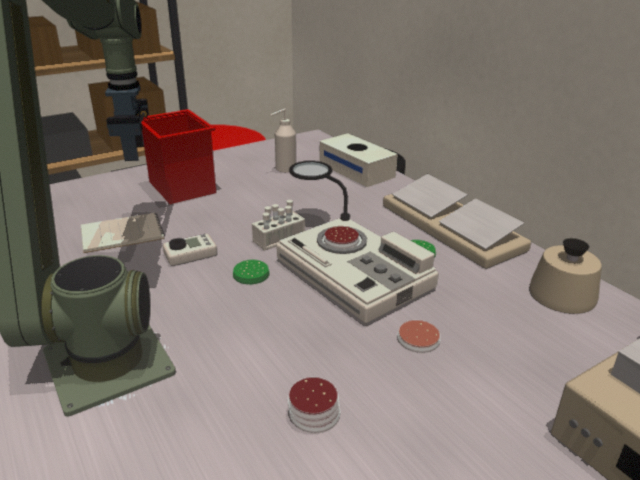

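The scene picture shows the counter at about (282,277): rocker (236,243), keys (222/243/264, 268), dark red plate on the stage (311,272), lens (419,283). Look-alikes of the plate are green (347,216), green (268,363), the pinkish spare (177,262) and the red stack (184,165). The plate on the ringed stage is the target, so I'll measure there and crop closer.

```bash
python3 - <<'E'
from h import *
d=np.load("pics/scene0.npy");im=cv2.imread("pics/scene0.png")
P=dict(rocker=(236,243),kR=(222,268),kO=(243.5,268),kL=(264,268),plate=(311,271),lensrim=(419,283),hood=(240,293),stack=(184,157),spare=(177,260),rack=(392,240))
for k,v in P.items(): print(k,px2w("scene",[v],d)[0])
x0,y0,x1,y1=195,220,365,335
cv2.imwrite("pics/crop1.png",cv2.resize(im[y0:y1,x0:x1],None,fx=4.5,fy=4.5,interpolation=cv2.INTER_CUBIC))
E
```

```text
rocker [ 534.5 -122.9   67.6]
kR [ 609.4 -140.    71.8]
kO [603.9 -91.2  72. ]
kL [598.6 -44.7  72.4]
plate [599.8  63.1  81.8]
lensrim [652.7 288.7 163.2]
hood [684.  -80.7 100.4]
stack [ 253.8 -326.6   47.4]
spare [ 566.4 -268.5   16.1]
rack [472.  246.3  53.3]
```

View pics/crop1.png

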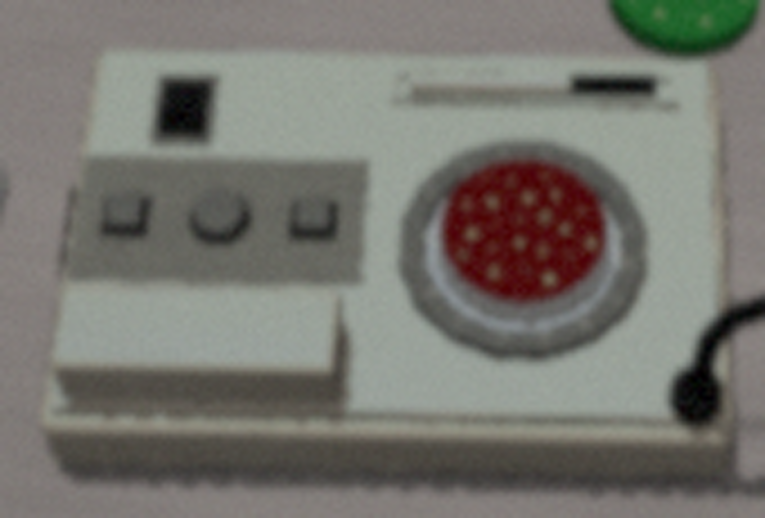

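The crop confirms it: dark red plate in the ringed stage, black rocker at the front right, the round key in the middle of the three, and the pen in its tray. Heights agree (72, 82, 100, 48 mm). Next I'll shut the fingers and look from above with the wrist camera.

```bash
cat >> h.py <<'E'
ux=np.array([0.994,0.109,0]);ux/=np.linalg.norm(ux);uy=np.array([-ux[1],ux[0],0])
R=np.column_stack([uy,ux,[0,0,-1]])
E
python3 - <<'E'
from h import *
import pickle
bot.set_gripper(0.0,20)
bot.move_to([560,-30,300],R)
bot.sleep(0.3)
im,d,st=snap("wrist","w1");pickle.dump(st,open("pics/w1.pkl","wb"))
print(st["time_s"],st["tcp_pos"],st["gripper_width"],st["force"])
E
```

```text
4.1083 [559.9999554  -29.61358965 299.9335161 ] 0.00516639491564696 [0.58915748 1.27769402 0.26150885]
```

View pics/w1.png

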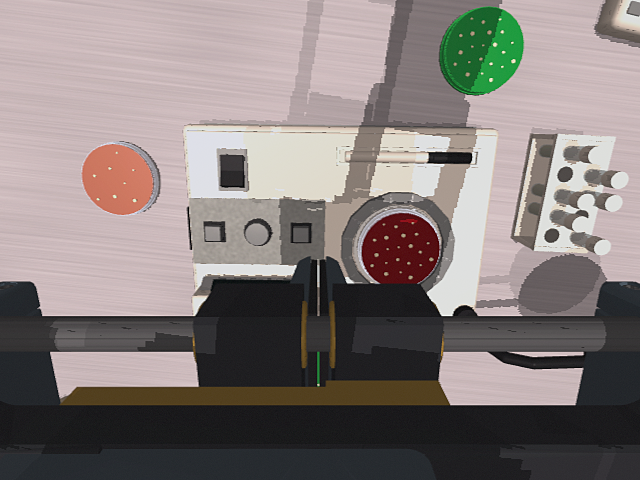

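The wrist picture shows the rocker at (232,170), keys at (215/258/301, 232) and plate at (400,247). The closed fingertips are at (317,265).

```bash
python3 - <<'E'
from h import *
import pickle
st=pickle.load(open("pics/w1.pkl","rb"));d=np.load("pics/w1.npy");im=cv2.imread("pics/w1.png")
P=dict(rockF=(232,160),rockR=(232,180),kR=(215,231),kO=(257.5,231),kL=(301,232),plate=(400,247))
for k,v in P.items(): print(k,px2w("wrist",[v],d,st)[0])
for v in range(148,196,3): print(v,px2w("wrist",[(232,v)],d,st)[0])
c=im[140:260,180:330];cv2.imwrite("pics/crop2.png",cv2.resize(c,None,fx=5,fy=5,interpolation=cv2.INTER_CUBIC))
E
```

```text
rockF [ 524.7 -123.6   68.3]
rockR [ 545.1 -121.8   71.7]
kR [ 602.  -137.1   73.1]
kO [596.9 -91.2  73.2]
kL [593.  -44.3  72.8]
plate [595.5  62.9  82.1]
148 [ 512.8 -125.2   63.3]
151 [ 515.9 -124.9   64. ]
154 [ 518.8 -124.5   65.5]
157 [ 521.7 -123.7   68.2]
160 [ 524.7 -123.6   68.3]
163 [ 527.9 -123.5   67.7]
166 [ 531.  -123.4   67.7]
169 [ 534.1 -123.1   68.2]
172 [ 537.1 -122.8   69. ]
175 [ 540.1 -122.5   69.5]
178 [ 543.1 -122.1   71. ]
181 [ 546.1 -121.7   71.8]
184 [ 549.1 -121.4   72.7]
187 [ 553.7 -123.    64.2]
190 [ 557.  -123.    63.7]
193 [ 560.4 -122.9   63. ]
```

View pics/crop2.png

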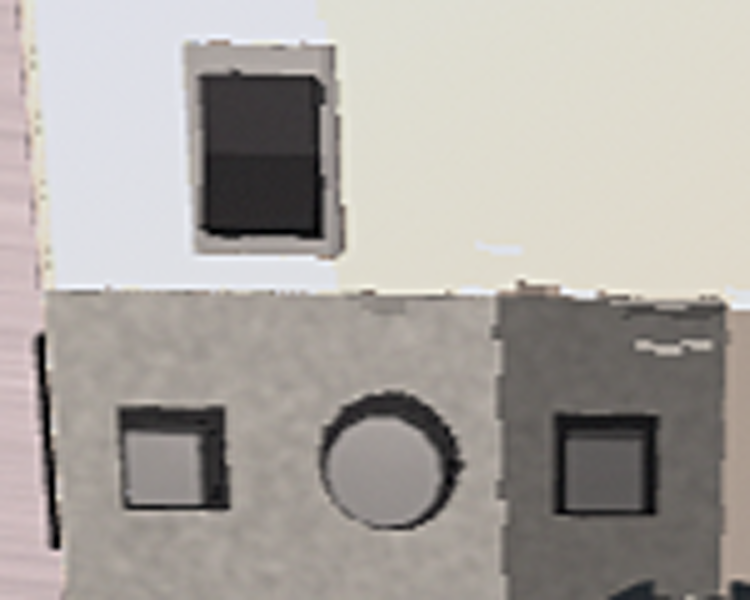

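```bash
python3 - <<'E'
from h import *
c=bot.calibration("wrist");K=np.array(c["intrinsics"]);H=np.array(c["hand_eye"])
d=np.load("pics/w1.npy");v,u=np.mgrid[250:300,290:345];z=d[250:300,290:345]
p=np.stack([u,v,np.ones_like(u)],-1)@np.linalg.inv(K).T*z[...,None]
p=p@H[:3,:3].T+H[:3,3]
m=(z>0)&(p[...,2]<8)&(p[...,2]>-60);q=p[m];q=q[np.argsort(-q[:,2])]
for a in range(4,-40,-4):
    s=q[(q[:,2]<=a)&(q[:,2]>a-4)]
    if len(s):print(a,len(s),s.min(0).round(1),s.max(0).round(1))
E
```

```text
4 1 [  3.2 -15.2   0.2] [  3.2 -15.2   0.2]
0 75 [ -6.1 -17.4  -3.9] [  6.4 -13.2  -0.3]
-4 90 [ -8.4 -17.3  -8. ] [  9.1 -15.1  -4.1]
-8 112 [ -9.1 -17.4 -12. ] [  9.8 -15.1  -8. ]
-12 130 [ -9.4 -17.5 -16. ] [ 10.  -15.2 -12. ]
-16 148 [ -9.9 -17.5 -19.9] [ 10.4 -14.9 -16.1]
-20 165 [-10.4 -17.6 -24. ] [ 10.8 -14.3 -20. ]
-24 170 [-10.5 -17.5 -28. ] [ 10.9 -14.9 -24. ]
-28 205 [-10.9 -17.5 -32. ] [ 10.9 -15.  -28. ]
-32 165 [-10.6 -17.5 -36. ] [ 10.6 -15.1 -32. ]
-36 108 [ -5.  -17.7 -40. ] [  5.4 -14.8 -36.1]
```

The closed fingertip is 12 mm (tool x) by 32 mm (tool y). With tool y along the counter's x, putting the TCP 24 mm behind the pivot covers 8 to 40 mm: clear of the front flat and of the keys. Now to press the rocker.

```bash
cat >> h.py <<'E'
def press(p,z0,zend,N,v=12):
    p=np.array(p,float)
    bot.move_linear([p[0],p[1],z0],v=150)
    bot.sleep(0.2);f0=np.array(bot.get_state()["force"])
    hit=bot.move_linear([p[0],p[1],zend],v=v,contact_N=N)
    s=bot.get_state();print("hit",hit,"tcp",np.round(s["tcp_pos"],2),"dF",np.round(np.array(s["force"])-f0,2))
    bot.sleep(0.25);s=bot.get_state();print("settled",np.round(s["tcp_pos"],2),"dF",np.round(np.array(s["force"])-f0,2),"t",s["time_s"])
E
python3 - <<'E'
from h import *
import pickle
piv=np.array([535.6,-123,67])
t=piv+24*ux
bot.move_linear([t[0],t[1],110],v=220)
press(t,80,65.5,9)
bot.move_linear([t[0],t[1],110],v=120)
bot.move_linear([560,-60,250],v=220)
bot.sleep(.2)
im,d,st=snap("wrist","w2")
pickle.dump(st,open("pics/w2.pkl","wb"))
cv2.imwrite("pics/crop3.png",cv2.resize(im[60:340,150:500],None,fx=2,fy=2))
print(st["time_s"],st["tcp_pos"])
E
```

```text
hit True tcp [ 560.43 -120.33   67.26] dF [ 0.23 -0.25  3.64]
settled [ 560.44 -120.3    67.26] dF [0.78 0.56 5.87] t 7.1167
8.6667 [559.36191155 -60.37661584 248.44492863]
```

View pics/crop3.png

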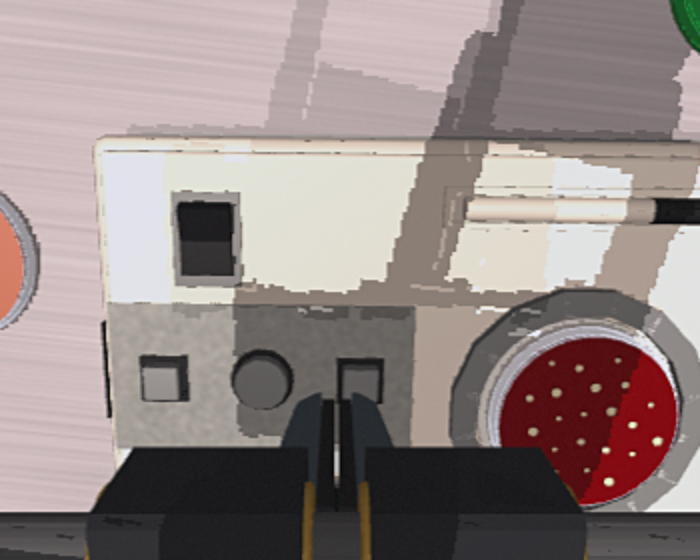

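```bash
python3 - <<'E'
from h import *
import pickle
st=pickle.load(open("pics/w2.pkl","rb"));d=np.load("pics/w2.npy")
for u,v0 in((253.5,156),):
  for v in range(150,206,3): print(v,px2w("wrist",[(u,v)],d,st)[0])
for n,p in dict(kR=(232,249),kO=(281,250),deck=(330,190),deckL=(215,180)).items(): print(n,px2w("wrist",[p],d,st)[0])
E
```

```text
150 [ 508.4 -125.1   62.8]
153 [ 511.1 -124.9   62.8]
156 [ 513.7 -124.6   63.6]
159 [ 516.4 -124.4   64.2]
162 [ 518.7 -123.5   68.5]
165 [ 521.  -122.7   72.6]
168 [ 523.7 -122.6   72. ]
171 [ 526.5 -122.5   71.4]
174 [ 529.4 -122.6   70. ]
177 [ 532.2 -122.6   69. ]
180 [ 535.  -122.5   68.5]
183 [ 537.9 -122.4   67.9]
186 [ 540.7 -122.3   67.7]
189 [ 543.4 -122.    68.1]
192 [ 546.2 -121.8   68.4]
195 [ 549.1 -121.7   67.8]
198 [ 552.4 -122.    64.9]
201 [ 555.5 -122.    63.7]
204 [ 558.6 -121.9   63.1]
kR [ 602.3 -138.1   73. ]
kO [598.3 -91.4  72.9]
deck [537.4 -51.   63. ]
deckL [ 539.7 -159.2   63.2]
```

The rocker now has a level rear flat (68 mm, the camera reads about 1 mm high) and a raised front (72.6 mm), so it is on. One firmer press will make sure of the stop, then the round key at (598.4, -91.4).

```bash
python3 - <<'E'
from h import *
t=np.array([535.6,-123,67])+24*ux
bot.move_linear([t[0],t[1],110],v=220)
press(t,74,65.5,13)
bot.move_linear([t[0],t[1],95],v=120)
k=[598.4,-91.4]
bot.move_linear([*k,95],v=150)
press(k,78,65.5,12)
E
```

```text
hit True tcp [ 559.37 -120.38   67.25] dF [-0.79  1.13  3.44]
settled [ 559.37 -120.39   67.24] dF [-0.72  1.24  4.74] t 11.0333
hit True tcp [598.42 -91.38  68.36] dF [-0.04 -0.09  4.37]
settled [598.42 -91.39  68.29] dF [ 0.52 -0.94  6.53] t 13.4417
```

Both rocker presses stopped at 67.25 mm, so that is its stop, and it puts the TCP reading about 0.25 mm high. The key is at 68.29 mm with 6.5 N. I'll push it a little further before releasing it.

```bash
python3 - <<'E'
from h import *
k=[598.4,-91.4]
f0=np.array(bot.get_state()["force"])
hit=bot.move_linear([*k,66.5],v=8,contact_N=8);bot.sleep(.2);s=bot.get_state()
print(hit,np.round(s["tcp_pos"],2),np.round(np.array(s["force"])-f0,2))
bot.move_linear([*k,110],v=120)
bot.sleep(.2)
pl=[596,63]
bot.move_linear([*pl,112],v=200)
press(pl,88,77,9,v=10)
E
```

```text
True [598.41 -91.39  68.27] [-1.31  1.08 -0.43]
hit True tcp [595.99  63.04  79.35] dF [-1.17  0.69  3.71]
settled [595.98  63.07  79.29] dF [-1.42 -0.5   5.22] t 17.1083
```

```bash
python3 - <<'E'
from h import *
import pickle
pl=[596,63]
f0=np.array(bot.get_state()["force"])
hit=bot.move_linear([*pl,78],v=6,contact_N=9);bot.sleep(.3);s=bot.get_state()
print(hit,np.round(s["tcp_pos"],2),np.round(np.array(s["force"])-f0,2))
bot.move_linear([*pl,120],v=80)
bot.move_linear([550,-10,290],v=220);bot.sleep(.3)
im,d,st=snap("wrist","w3");print(st["time_s"],st["force"])
pickle.dump(st,open("pics/w3.pkl","wb"))
E
```

```text
False [595.99  63.03  79.24] [-2.84  1.4   4.07]
19.7 [-0.36039014 -0.12728671 -0.6741821 ]
```

View pics/w3.png

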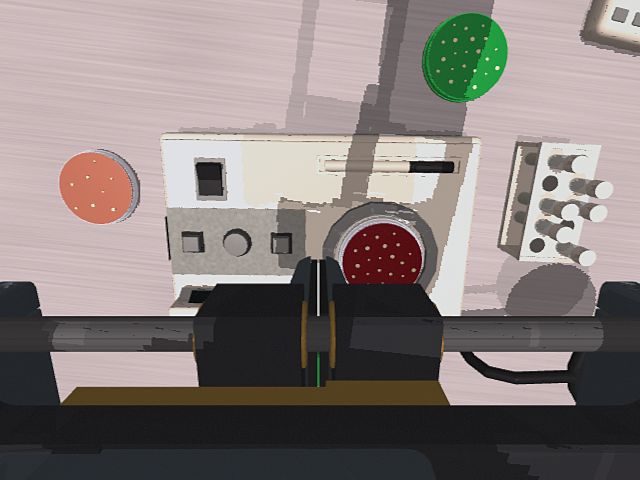

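The plate is in its ring at (382,257) and the pen is in its tray. The stage held at 79.24 mm while the target was 78, with about 9 N, so it was on its stop. I'll check the heights and hand in.

```bash
python3 - <<'E'
from h import *
import pickle
st=pickle.load(open("pics/w3.pkl","rb"));d=np.load("pics/w3.npy")
r={n:px2w("wrist",[p],d,st)[0] for n,p in dict(kR=(192,242),kO=(236,243),kL=(281,243),plate=(380,255),plateL=(410,240),plateR=(350,245),rockF=(209,167),rockR=(209,190)).items()}
for k,v in r.items(): print(k,v)
ok=abs(r["kO"][2]-73)<1.2 and abs(r["plate"][2]-82)<1.5 and r["rockF"][2]>r["rockR"][2]+2
if ok: bot.close_job()
print("closed",ok)
E
```

```text
kR [ 602.9 -138.1   72.9]
kO [598.8 -91.5  73.3]
kL [593.7 -44.   73.1]
plate [592.5  60.7  82.7]
plateL [573.1  89.1  82.6]
plateR [585.1  28.1  82.9]
rockF [ 522.  -123.    72.6]
rockR [ 546.2 -123.3   68.2]
the job is handed in; nothing more can be done
closed True
```

The job is done and handed in at about 20 s of the 42 s allowed. I touched only the rocker, the round key and the plate, with the shut fingertips.

- **Rocker:** I pressed the raised rear end over. It stopped at the same height (67.25 mm) on a second, firmer press, and it still reads on: rear flat about 68 mm, front raised to about 72.6 mm.
- **Round key:** I pressed it to its stop, 68.3 mm with about 6.5 N, and it has come back up.
- **Culture plate:** I pressed near the middle until the stage was on its stop. The fingertip held at 79.24 mm while its target was 78, with about 9 N in all, well below the 25 N limit. The plate then rose level to about 82.7 mm, inside its ring.

In the last picture both square keys are at full height and the pen is in its tray. The spare plate, the rack and the green look-alike in view look undisturbed.

No check failed. Heights from the camera ran about 1 mm high and TCP heights about 0.25 mm high throughout. The force at each stop read below the contact threshold I had set, so I pressed each one again or further to confirm the stop.

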